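Flip the ratchet to loosen and open the bat press

ROBOT

A 6-joint arm with a two-finger parallel gripper is mounted at the origin on the work surface. World frame = base frame: x ahead of the robot, y to its left, z up, the work surface at z = 0. Lengths are in mm, angles in rad, forces in N, time in s.
With the tool pointing down it reaches from about 425 to 925 mm from the base axis. Payload 12.5 kg.
Tool frame: the origin (TCP) lies at the very end of the fingers, on their centre line; the grasp point (between the pads) lies 19 mm behind it; z points along the fingers, y is the direction in which the jaws open and shut (so a half turn about z gives the same grasp; the last joint's range is limited). The gripper opens to 85 mm and grips with 20 to 120 N. Pads are 22 mm wide; open, the fingers measure 114 mm over their backs; the gripper's body (76 mm by 85 mm) begins 54 mm behind the grasp point. The pads swing forward as they close: fully open they stand 13 mm farther back than shut.
Start: joints at [1.232, 0.491, 1.559, -0, 1.092, -0.106], TCP at [144.17, 608.161, 231.327] pointing down, gripper open.
Joint ranges: [-3.1, 3.1], [-0.84, 2.19], [0.05, 2.79], [-1.13, 4.28], [0.06, 2.93], [-2.69, 2.69]. Speed limits (rad/s): [2.22, 2.22, 2.79, 3.14, 3.14, 3.14].

INTERFACE

Orientations are given as a unit quaternion [x, y, z, w].
In Python, from bench import state, capture, get_calibration, finish_job, find_in, regions_of, spot_point gives the robot as it stands. The module is installed in compiled form; this text tells all that it offers.
- The arm moves only by the tool servo_tool, never from a script. Its argument "moves" is a list of rows, each an object with "dp": the shift along the tool's x, y, z in cm, a list of three; "angular": the turn, a rotation vector about the tool's x, y, z in degrees, a list of three. A call has 1 to 12 rows; each row shifts and turns the commanded pose from where the row before left it, along the tool's axes as they then stand; what a row does not reach is not made up. A row lasts 1/8 s, in which the tool goes at most 62.5 mm and 10.7 degrees, less where a joint would pass 70% of its speed; a pose out of reach is approached as far as the arm can. A call is refused whole if a number of a shift passes 6.25 or a number of a turn 10.7, either way. A call with a gripper value outside its range is refused whole. "hand" is the closure, from -1 (fully open) to 1 (shut), set as the call begins (left out, the last holds). The fingers move at their own pace and stop on an object; "newtons" is the grip in N (left out, the last holds). Time passes only in rows, so rows that do not move let the fingers close. It gives the time, the measured TCP pose, the force and the opening at its end, in the units of the state.
- state(): the state, without advancing time (a new reading comes with each control period).
- capture(name): name is "scene" or "top" or "wrist"; returns the picture (420x560x3 uint8, red, green, blue); there is no depth.
- get_calibration(name): a dict with "intrinsics" (3x3 intrinsics, pixels), "R" (3x3) and "t" (3): a world point X has camera coordinates R X + t. Camera axes: x right, y down, z forward; pixel columns grow to the right and rows downward; lengths in mm; the calibration is good to about 2 mm. A picture is of the moment at which its call begins: read the wrist's pose just before it. get_calibration takes no time and is no camera call; for the wrist camera it gives the pose at the moment of the call.
- finish_job(): hands the job in, once; it reports no verdict.
Trained networks look in the newest picture that a camera, given by its name, has taken for a name from the list of things; names that differ only in an ending like _2 or _b are one class to them, and where a whole thing is asked for, a point or a joint stands for the part that bears it (a point fixed in the world has none). Each returns a list of dicts, best first, with "confidence" (0 to 1); they miss things now and then, are a little off and sometimes report something else, mostly with a low value. They report only what shows in the picture. A call takes as long as a camera call.
- find_in(camera, name): "location" ([x, y, z] in mm, in world coordinates, good to about 4 mm: the middle of the surface that is visible of it).
- regions_of(camera, name): "pixels" (420x560 bool, what is visible of it).
- spot_point(camera, name): "location" ([x, y, z] in mm, in world coordinates, good to about 4 mm: a listed point, or the origin of a listed thing).
The state is a dict: "clock": time; "qpos": joint angles; "joint_vel": joint speeds; "joint_torque": joint torques, N m; "ee_pos": TCP position; "orientation": TCP orientation; "ft_force": force on the tool from outside, world axes, zero at the start; "torque": the same for the moment, N m; "opening": finger opening in mm.
Only numpy, scipy, OpenCV 4.12 (cv2) and the standard library are available. Lean on these libraries where they do the work, as an engineer would, in place of code of your own. Each camera call takes 0.05 s, during which the arm holds its last target. There are 200 camera calls.

TASK

The bat in the four-post press has cured and the press must be opened, but its ratchet was left set to tighten. Flip the red direction lever right over to the loosening side, then work the handle to and fro between the posts, loosening anticlockwise seen from above, until you feel the screw come firmly up against its open stop. Go gently (once it stops, no more than about 20 N on the grip), never screw the press tighter, take your hand away, and leave the mallet, gauge and ruler where they lie.

Things in the scene. Friction and masses are not known exactly. Their poses are not given: they have to be found in the camera images.
- press: Four-post bat press bolted to the counter, 236 mm square. Origin: on the screw axis, at counter level; z up. Posts at x, y = +-90 mm, dome nuts of 12 mm radius up to z 127 mm. Grey X-shaped bridge top at z 95. The ratchet head sits on the brass nut on the axis: radius 33, z 99 to 123; pawl housing 36 wide runs out to 64 mm from the axis under the handle. Handle points towards the press's -y.
- spindle_top (a point): Centre of the top of the threaded steel spindle (20 mm thick) that stands up through the nut; it does not turn but rises 3.2 mm per radian of loosening, carrying the upper blue plate. As clamped its top is 145 mm above the press origin (145.0 to 145.3); at the open stop it is about 149.7. The stop is firm.
- nut: Captive brass hex nut, 30 mm across flats, under and inside the ratchet head; its origin is the press's (counter level, on the screw axis) and it turns about z with the screw. The hidden toothed wheel on it is what the lever's pawl drives.
- ratchet (a joint): Angle of the ratchet handle about the vertical screw axis: 0 = handle along the press's -y, growing anticlockwise seen from above (loosening way); the posts stop it at +-0.61 rad. It stays where it is left (0.34 N m friction). Driving the screw takes about 1.3 N m in all; the other way it clicks over teeth 0.35 rad apart, so up to 0.4 rad is idle at the start of a stroke. Against the stop it yields springily, about 0.1 rad for each 12 N on the grip.
- ratchet_grip (a point): Centre of the ratchet's black grip: a level round bar, 24 mm diameter, 80 mm long along the handle (137 to 217 mm from the screw axis); this point is on the bar's own axis, 172 mm from the screw axis and 111 mm above the counter. Between head and grip the steel shank is 18 mm thick.
- lever (a joint): Angle of the red direction lever relative to the ratchet: 0 to 0.2 = tightening side, 0.6 to 0.8 = loosening side, growing anticlockwise seen from above; the handle's line is at 0.4. Lever and pawl are one piece: a spring snaps it over the middle and presses the pawl between the teeth, so it rocks up to 0.2 rad as the pawl clicks. Pushing its tip over takes about 3 to 6 N.
- lever_tip (a point): Top of the red lever's round thumb end (11 mm diameter, 20 mm tall, standing above the handle, from 125 to 145 mm over the counter; the housing below ends at 123 mm). Its pivot is on the handle's line 53 mm from the screw axis; the tip is 36 mm from the pivot, outwards along the handle, swinging 0.4 rad to either side of it.
- mallet: Loose nylon mallet lying by the press: 255 mm wooden handle along its x, white head of 45 mm diameter and 78 mm length at +x. Origin on the counter. To be left alone.
- gauge: Loose brass thickness gauge, about 80 x 70 x 13 mm, lying flat. Origin on the counter under the dial's centre. To be left alone.
- ruler: Loose folded boxwood ruler, 160 x 31 x 15 mm. Origin on the counter under its centre. To be left alone.

How it is judged:
By the outcome, as a careful person would: the job done as asked, in the order asked, and still so for the second after the job is handed in, with the robot touching nothing.
It also fails if it takes over 64 s, if anything falls off the work surface, if the arm or the gripper's body presses on something with over 40 N, if the wrist force passes 120 N, or if a joint passes its speed limit or range.

## Working session

There is one attempt and no reset: what is moved stays moved. The work goes in short steps, Python scripts to look and compute and a tool call to move; the robot and the scene stay as the last step left them, time stands still between calls to the robot, and variables do not carry over. Pictures are saved under pics/ and viewed, about 8 in all and at most 12, crops included, and the job is handed in when it is done.

Besides the shell and the picture viewer there is one more tool, called in YAML: its name, and indented under it one key for each argument. servo_tool: Moves the arm, as the interface text tells. Its arguments: {"type":"object","properties":{"moves":{"type":"array"},"hand":{"type":"number"},"newtons":{"type":"number"}},"required":["moves"]}

```bash
mkdir -p pics; ls; python3 - <<'E'
from bench import *
import cv2, numpy as np
s=state();print(s)
for c in("scene","top"):
    im=capture(c);cv2.imwrite(f"pics/{c}0.png",im[:,:,::-1])
    for n in("spindle_top","press","ratchet_grip","lever_tip","mallet","gauge","ruler"):
        print(c,n,[(np.round(d["location"],1),round(d["confidence"],2)) for d in spot_point(c,n)[:2]])
a=cv2.imread("pics/scene0.png");b=cv2.imread("pics/top0.png")
E
```

```text
pics
{'clock': 0.0, 'qpos': array([ 1.23240391e+00,  4.91589964e-01,  1.55945645e+00, -9.28792245e-06,
        1.09168592e+00, -1.05582335e-01]), 'joint_vel': array([-2.85733769e-04, -2.21037346e-04,  4.01863124e-04, -6.36774002e-04,
        8.19871600e-05, -8.59112115e-04]), 'joint_torque': array([ 2.98697130e-03, -6.18436217e+01, -2.61604893e+01,  6.96616098e-08,
        3.84863859e-03, -2.55202076e-05]), 'ee_pos': array([144.08969189, 607.93301827, 230.70643608]), 'orientation': array([ 1.16140189e-01,  9.93232667e-01, -5.56762657e-04, -1.21441798e-04]), 'ft_force': array([-0.04105244,  1.07766309,  0.33194167]), 'torque': array([-0.03177871,  0.04273655,  0.00036772]), 'opening': 85.28760149342699}
scene spindle_top [(array([584.9, 109.6, 148.5]), 0.73)]
scene press [(array([585.4, 110.6,   0.7]), 0.94), (array([591.6, -54. , 106. ]), 0.21)]
scene ratchet_grip [(array([592.3, -57.6, 107.5]), 0.64)]
scene lever_tip [(array([572.1,  24. , 140. ]), 0.49)]
scene mallet [(array([586.7, 327.2,  -5. ]), 0.7)]
scene gauge [(array([ 538.2, -110.1,    2.2]), 0.91)]
scene ruler [(array([ 642.9, -143.5,    1.6]), 0.84)]
top spindle_top [(array([583. , 111.8, 143.6]), 0.78)]
top press [(array([580.8, 111. ,  -1.5]), 0.88)]
top ratchet_grip [(array([588.4, -59.4, 107.1]), 0.73)]
top lever_tip [(array([ 543.4, -107.4,   -0.7]), 0.69), (array([574.7,  28.7, 148. ]), 0.67)]
top mallet [(array([585.6, 328.5,   1.6]), 0.7)]
top gauge [(array([ 540.6, -106.8,   -1.7]), 0.81)]
top ruler [(array([ 643. , -151.7,   -0.8]), 0.58)]
```

View pics/top0.png

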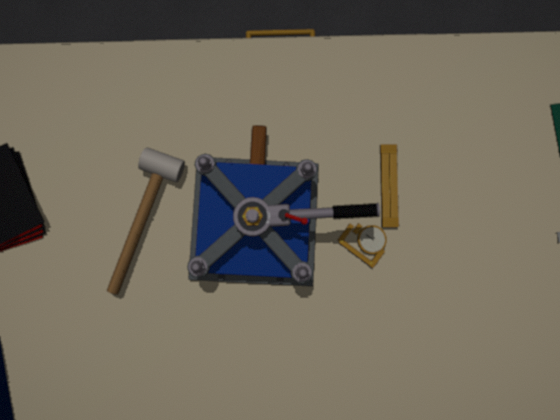

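View pics/scene0.png

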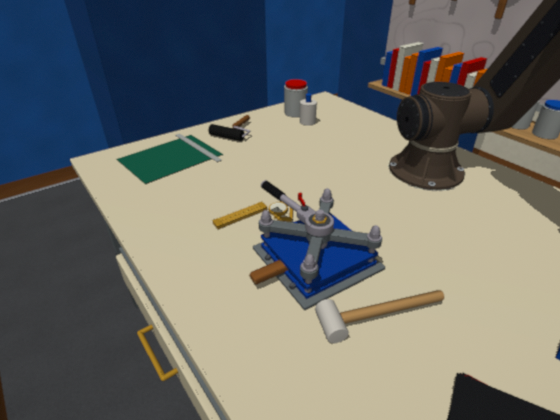

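Top view: press centre at about pixel (253,216). The handle runs right, towards world −y, to (378,210). The red lever sits on the −x side of the handle at (297,217), which is the tightening side. The scene view agrees. I'll turn the tool so its y lies along world +x, then hover beside the lever.

servo_tool:
  hand: 1
  newtons: 20
  moves:
    - {"dp": [0, 0, 0], "angular": [0, 0, 10]}
    - {"dp": [0, 0, 0], "angular": [0, 0, 10]}
    - {"dp": [0, 0, 0], "angular": [0, 0, 10]}
    - {"dp": [0, 0, 0], "angular": [0, 0, 10]}
    - {"dp": [0, 0, 0], "angular": [0, 0, 10]}
    - {"dp": [0, 0, 0], "angular": [0, 0, 10]}
    - {"dp": [0, 0, 0], "angular": [0, 0, 10]}
    - {"dp": [0, 0, 0], "angular": [0, 0, 6.7]}

```text
clock: 1.8
ee_pos: [144.2, 608.2, 231.3]
orientation: [0.709, 0.705, 0.0, -0.0]
ft_force: [0.1, -0.0, 0.2]
opening: -0.0
```

servo_tool:
  moves:
    - {"dp": [-4.86, 3.2, 0], "angular": [0, 0, 0]}
    - {"dp": [-4.86, 3.2, 0], "angular": [0, 0, 0]}
    - {"dp": [-4.86, 3.2, 0], "angular": [0, 0, 0]}
    - {"dp": [-4.86, 3.2, 0], "angular": [0, 0, 0]}
    - {"dp": [-4.86, 3.2, 0], "angular": [0, 0, 0]}
    - {"dp": [-4.86, 3.2, 0], "angular": [0, 0, 0]}
    - {"dp": [-4.86, 3.2, 0], "angular": [0, 0, 0]}
    - {"dp": [-4.86, 3.2, 0], "angular": [0, 0, 0]}
    - {"dp": [-4.86, 3.2, 0], "angular": [0, 0, 0]}
    - {"dp": [-4.86, 3.2, 0], "angular": [0, 0, 0]}
    - {"dp": [-4.86, 3.2, 0], "angular": [0, 0, 0]}
    - {"dp": [-4.86, 3.2, 0], "angular": [0, 0, 0]}

```text
clock: 3.3
ee_pos: [528.7, 22.9, 231.5]
orientation: [0.707, 0.707, 0.0, 0.0]
ft_force: [0.5, 1.5, 0.3]
opening: -0.0
```

```bash
cat > h.py <<'E'
from bench import *
import cv2, numpy as np
from scipy.spatial.transform import Rotation as Ro
def st():
    s=state();R=Ro.from_quat(s["orientation"]).as_matrix()
    print("t",round(s["clock"],2),"tcp",np.round(s["ee_pos"],1),"xax",np.round(R[:,0],3),"F",np.round(s["ft_force"],1),"T",np.round(s["torque"],2),"open",round(s["opening"],1))
    return s
def look(c,names,tag=None):
    im=capture(c)
    if tag: cv2.imwrite(f"pics/{tag}.png",im[:,:,::-1])
    for n in names:
        print(c,n,[(np.round(d["location"],1),round(d["confidence"],2)) for d in spot_point(c,n)[:2]])
    return im
E
python3 - <<'E'
from h import *
st()
look("wrist",["spindle_top","press","ratchet_grip","lever_tip"],"w1")
E
```

```text
t 3.3 tcp [528.7  22.9 231.5] xax [0.001 1.    0.   ] F [0.5 1.5 0.3] T [ 0.03 -0.04 -0.03] open -0.0
wrist spindle_top [(array([585. , 116.5, 144.3]), 0.97)]
wrist press [(array([583.9, 117.1,  -1.1]), 0.79), (array([ 6.445e+02, -1.461e+02,  3.000e-01]), 0.48)]
wrist ratchet_grip [(array([591.4, -61.9, 110.8]), 0.92)]
wrist lever_tip [(array([574.4,  27.1, 145.8]), 0.55)]
```

View pics/w1.png

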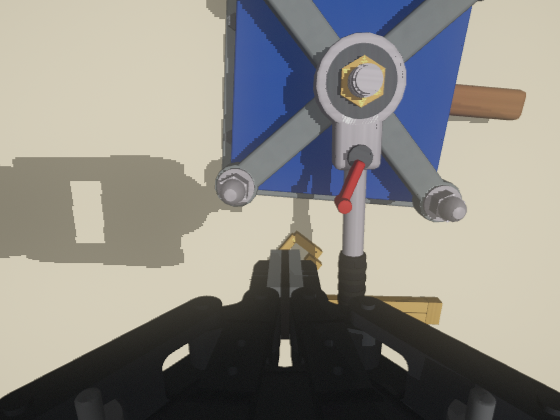

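The wrist view (image right = +x) shows the lever tip at about (344,206), left of the shank on the tightening side. The posts are at (235,190) and (454,207), and the spindle top is at (367,80). I'll back-project these.

```bash
cat >> h.py <<'E'
def bp(c,px,z):
    k=get_calibration(c);K=k["intrinsics"];R=np.array(k["R"]);t=np.array(k["t"])
    C=-R.T@t;d=R.T@np.linalg.inv(K)@[px[0],px[1],1.];return np.round(C+d*(z-C[2])/d[2],1)
E
python3 - <<'E'
from h import *
for n,p,z in(("lever",(344,206),145),("spindle",(367,80),145),("postL",(235,190),127),("postR",(454,207),127),("shank@",(354,240),120),("shank2",(351,290),123)):print(n,bp("wrist",p,z))
E
```

```text
lever [570.5  31.7 145. ]
spindle [581.3 116.5 145. ]
postL [489.9  39.4 127. ]
postR [659.3  25.6 127. ]
shank@ [584.8  -4.5 120. ]
shank2 [584.2 -49.  123. ]
```

servo_tool:
  moves:
    - {"dp": [0.5, 0, 5], "angular": [0, 0, 0]}
    - {"dp": [0, 0, 4.8], "angular": [0, 0, 0]}
    - {"dp": [0, 0.8, 0.2], "angular": [0, 0, 0]}
    - {"dp": [0, 0.8, 0], "angular": [0, 0, 0]}
    - {"dp": [0, 0.5, 0], "angular": [0, 0, 0]}
    - {"dp": [0, 0.5, 0], "angular": [0, 0, 0]}
    - {"dp": [0, 0.5, 0], "angular": [0, 0, 0]}
    - {"dp": [0, 0.5, 0], "angular": [0, 0, 0]}

```text
clock: 4.55
ee_pos: [564.0, 29.5, 131.5]
orientation: [0.707, 0.707, 0.0, -0.0]
ft_force: [-1.0, -1.8, 0.3]
opening: 0.1
```

servo_tool:
  moves:
    - {"dp": [0, 0.5, 0], "angular": [0, 0, 0]}
    - {"dp": [0, 0.5, 0], "angular": [0, 0, 0]}
    - {"dp": [0, 0.5, 0], "angular": [0, 0, 0]}

```text
clock: 4.92
ee_pos: [579.0, 29.8, 131.2]
orientation: [0.707, 0.707, -0.0, -0.0]
ft_force: [-4.2, 1.6, 1.4]
opening: 0.4
```

```bash
python3 - <<'E'
from h import *
st()
look("wrist",["spindle_top","ratchet_grip","lever_tip"],"w2")
E
```

```text
t 4.92 tcp [579.   29.8 131.2] xax [0.001 1.    0.   ] F [-4.2  1.6  1.4] T [0.24 0.69 0.01] open 0.4
wrist spindle_top [(array([584.8, 113.3, 144.3]), 0.64)]
wrist ratchet_grip []
wrist lever_tip [(array([596.5,  24.8, 144.2]), 0.94), (array([584.5, 117.6, 146.3]), 0.62)]
```

View pics/w2.png

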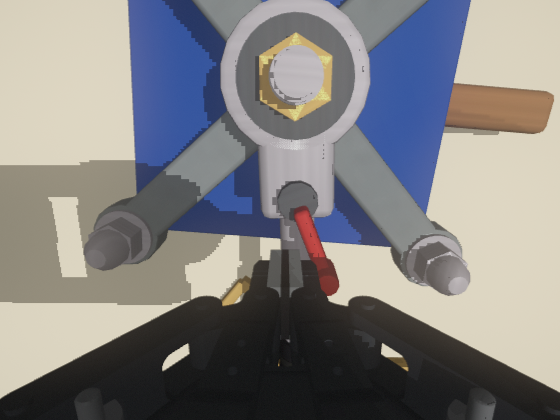

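The lever now lies on the +x side of the shank: pivot at (297,198), tip at (327,275). I'll back off, rise, open, hover over the grip and recheck.

servo_tool:
  moves:
    - {"dp": [0, -2, 0], "angular": [0, 0, 0]}
    - {"dp": [0, 0, -5], "angular": [0, 0, 0]}
    - {"dp": [0, 0, -5], "angular": [0, 0, 0]}
    - {"dp": [-4.7, 1.6, 0], "angular": [0, 0, -1.2]}
    - {"dp": [-4.7, 1.6, 0], "angular": [0, 0, -1.3]}
    - {"dp": [0, 0, 0], "angular": [0, 0, 0]}

```text
clock: 5.88
ee_pos: [592.3, -66.7, 231.1]
orientation: [0.693, 0.721, 0.0, 0.0]
ft_force: [-0.0, 0.4, -0.2]
opening: -0.0
```

```bash
python3 - <<'E'
from h import *
st()
look("wrist",["spindle_top","ratchet_grip","lever_tip"],"w3")
look("top",["ratchet_grip","lever_tip"])
E
```

```text
t 5.88 tcp [592.3 -66.7 231.1] xax [-0.04   0.999 -0.   ] F [-0.   0.4 -0.2] T [ 0.   -0.01 -0.05] open -0.0
wrist spindle_top []
wrist ratchet_grip [(array([585.5, -61.1, 108.7]), 0.55)]
wrist lever_tip [(array([597.1,  26.1, 146.4]), 0.75)]
top ratchet_grip [(array([587.6, -60.9, 107.7]), 0.93), (array([581.5, 113. ,  -2.2]), 0.71)]
top lever_tip [(array([604.5,  25.1, 149. ]), 0.44)]
```

View pics/w3.png

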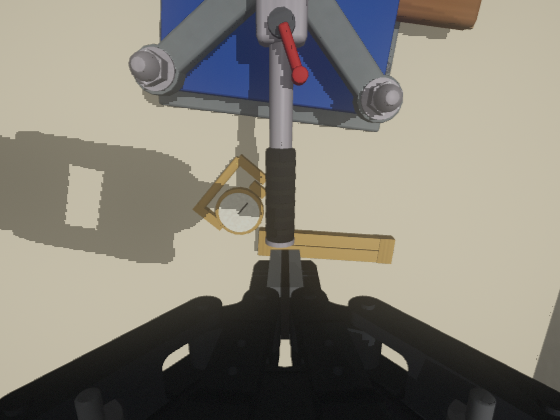

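The lever is clearly on the loosening side, with its tip at (300,75), right of the shank. The handle is parallel to the tool x axis, with the grip spanning (281,150) to (281,243). Descending open.

servo_tool:
  hand: -1
  moves:
    - {"dp": [0.2, -0.1, 0], "angular": [0, 0, 0]}
    - {"dp": [0, 0, 0], "angular": [0, 0, 0]}
    - {"dp": [0, 0, 0], "angular": [0, 0, 0]}
    - {"dp": [0, 0, 0], "angular": [0, 0, 0]}
    - {"dp": [0, 0, 4], "angular": [0, 0, 0]}
    - {"dp": [0, 0, 4], "angular": [0, 0, 0]}
    - {"dp": [0, 0, 3], "angular": [0, 0, 0]}
    - {"dp": [0, 0, 2.9], "angular": [0, 0, 0]}

```text
clock: 7.22
ee_pos: [590.6, -62.1, 91.2]
orientation: [0.692, 0.722, -0.0, -0.0]
ft_force: [-0.0, -1.6, 0.3]
opening: 85.4
```

servo_tool:
  hand: 1
  newtons: 25
  moves:
    - {"dp": [0, 0, 0], "angular": [0, 0, 0]}
    - {"dp": [0, 0, 0], "angular": [0, 0, 0]}
    - {"dp": [0, 0, 0], "angular": [0, 0, 0]}
    - {"dp": [0, 0, 0], "angular": [0, 0, 0]}
    - {"dp": [0, 0, 0], "angular": [0, 0, 0]}
    - {"dp": [0, 0, 0], "angular": [0, 0, 0]}

```text
clock: 7.98
ee_pos: [590.9, -62.1, 93.5]
orientation: [0.692, 0.722, 0.0, 0.001]
ft_force: [-1.6, -0.3, 6.1]
opening: 23.4
```

```bash
python3 - <<'E'
from h import *
st()
E
```

```text
t 7.97 tcp [590.9 -62.1  93.5] xax [-0.043  0.999 -0.   ] F [-1.6 -0.3  6.1] T [-0.02  0.32 -0.03] open 23.4
```

servo_tool:
  moves:
    - {"dp": [0.02, 0.93, 0], "angular": [0, 0, -3]}
    - {"dp": [0.02, 0.93, 0], "angular": [0, 0, -3]}
    - {"dp": [0.02, 0.93, 0], "angular": [0, 0, -3]}
    - {"dp": [0.02, 0.93, 0], "angular": [0, 0, -3]}

```text
clock: 8.48
ee_pos: [627.0, -56.9, 93.5]
orientation: [0.612, 0.791, -0.0, -0.0]
ft_force: [-7.1, -1.0, 7.5]
opening: 23.4
```

servo_tool:
  moves:
    - {"dp": [0.02, 0.93, 0], "angular": [0, 0, -3]}
    - {"dp": [0.02, 0.93, 0], "angular": [0, 0, -3]}
    - {"dp": [0.02, 0.93, 0], "angular": [0, 0, -3]}
    - {"dp": [0.02, 0.93, 0], "angular": [0, 0, -3]}

```text
clock: 8.98
ee_pos: [661.8, -44.0, 93.5]
orientation: [0.526, 0.851, -0.0, -0.0]
ft_force: [-8.1, -1.4, 6.7]
opening: 23.1
```

```bash
cat >> h.py <<'E'
AX=np.array([584.5,114.5])
def ang():
    s=st();d=s["ee_pos"][:2]-AX;a=np.arctan2(d[0],-d[1]);r=np.hypot(*d)
    f=s["ft_force"][:2];print("world angle",round(a,3),"press angle~",round(a+.08,3),"r",round(r,1),"Ftan",round(f@[np.cos(a),np.sin(a)],1),"Frad",round(f@d/r,1))
E
python3 - <<'E'
from h import *
ang()
look("scene",["spindle_top","lever_tip","ratchet_grip"],"s2")
look("top",["spindle_top"],"t2")
E
```

```text
t 8.97 tcp [661.8 -44.   93.5] xax [-0.447  0.895  0.   ] F [-8.1 -1.4  6.7] T [-0.17  1.2  -0.09] open 23.1
world angle 0.454 press angle~ 0.534 r 176.4 Ftan -7.9 Frad -2.2
scene spindle_top [(array([582.9, 112.3, 147.5]), 0.98)]
scene lever_tip [(array([636.4,  45.3, 145.1]), 0.47)]
scene ratchet_grip [(array([663.5, -37. , 106.3]), 0.85), (array([583.2, 113.7, 149.1]), 0.69)]
top spindle_top [(array([583.4, 113.6, 148.1]), 0.56)]
```

View pics/t2.png

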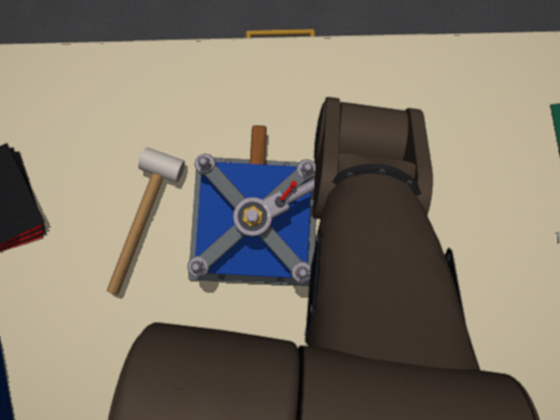

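The top view shows the handle rotated towards the upper-right post (307,168), with the lever on its anticlockwise side. The force of ~8 N means the screw is being driven. Return stroke.

servo_tool:
  moves:
    - {"dp": [0.04, -1.23, 0], "angular": [0, 0, 4]}
    - {"dp": [0.04, -1.23, 0], "angular": [0, 0, 4]}
    - {"dp": [0.04, -1.23, 0], "angular": [0, 0, 4]}
    - {"dp": [0.04, -1.23, 0], "angular": [0, 0, 4]}

```text
clock: 9.78
ee_pos: [616.0, -59.3, 93.6]
orientation: [0.64, 0.768, 0.001, 0.001]
ft_force: [0.3, 4.3, 4.7]
opening: 23.0
```

servo_tool:
  moves:
    - {"dp": [0.04, -1.23, 0], "angular": [0, 0, 4]}
    - {"dp": [0.04, -1.23, 0], "angular": [0, 0, 4]}
    - {"dp": [0.04, -1.23, 0], "angular": [0, 0, 4]}
    - {"dp": [0.04, -1.23, 0], "angular": [0, 0, 4]}
    - {"dp": [0.04, -1.23, 0], "angular": [0, 0, 4]}
    - {"dp": [0.04, -1.23, 0], "angular": [0, 0, 4]}

```text
clock: 10.52
ee_pos: [542.9, -57.6, 93.5]
orientation: [0.786, 0.618, 0.001, 0.001]
ft_force: [2.4, 5.1, 4.8]
opening: 23.2
```

servo_tool:
  moves:
    - {"dp": [0.04, -1.23, 0], "angular": [0, 0, 4]}
    - {"dp": [0.04, -1.23, 0], "angular": [0, 0, 4]}
    - {"dp": [0.04, -1.23, 0], "angular": [0, 0, 4]}
    - {"dp": [0.04, -1.23, 0], "angular": [0, 0, 4]}
    - {"dp": [0.04, -1.23, 0], "angular": [0, 0, 4]}

```text
clock: 11.15
ee_pos: [486.8, -33.5, 93.5]
orientation: [0.881, 0.472, 0.001, 0.001]
ft_force: [2.1, 1.8, 6.1]
opening: 22.8
```

```bash
python3 - <<'E'
from h import *
ang()
look("top",["spindle_top","lever_tip"])
E
```

```text
t 11.15 tcp [486.8 -33.5  93.5] xax [0.554 0.833 0.001] F [2.1 1.8 6.1] T [ 0.29 -0.18  0.35] open 22.8
world angle -0.583 press angle~ -0.503 r 177.3 Ftan 0.7 Frad -2.7
top spindle_top [(array([583.5, 112.5, 143.4]), 0.95)]
top lever_tip [(array([549.1,  37.8, 148.1]), 0.61)]
```

servo_tool:
  moves:
    - {"dp": [0.02, 0.93, 0], "angular": [0, 0, -3]}
    - {"dp": [0.02, 0.93, 0], "angular": [0, 0, -3]}
    - {"dp": [0.02, 0.93, 0], "angular": [0, 0, -3]}
    - {"dp": [0.02, 0.93, 0], "angular": [0, 0, -3]}
    - {"dp": [0.02, 0.93, 0], "angular": [0, 0, -3]}
    - {"dp": [0.02, 0.93, 0], "angular": [0, 0, -3]}

```text
clock: 12.05
ee_pos: [536.8, -56.1, 93.5]
orientation: [0.796, 0.606, 0.0, -0.0]
ft_force: [-5.1, 8.8, 10.0]
opening: 23.4
```

servo_tool:
  moves:
    - {"dp": [0.02, 0.93, 0], "angular": [0, 0, -3]}
    - {"dp": [0.02, 0.93, 0], "angular": [0, 0, -3]}
    - {"dp": [0.02, 0.93, 0], "angular": [0, 0, -3]}
    - {"dp": [0.02, 0.93, 0], "angular": [0, 0, -3]}
    - {"dp": [0.02, 0.93, 0], "angular": [0, 0, -3]}
    - {"dp": [0.02, 0.93, 0], "angular": [0, 0, -3]}

```text
clock: 12.8
ee_pos: [591.1, -62.2, 93.5]
orientation: [0.691, 0.723, -0.0, -0.001]
ft_force: [-8.2, 9.4, 11.3]
opening: 23.0
```

servo_tool:
  moves:
    - {"dp": [0.02, 0.93, 0], "angular": [0, 0, -3]}
    - {"dp": [0.02, 0.93, 0], "angular": [0, 0, -3]}
    - {"dp": [0.02, 0.93, 0], "angular": [0, 0, -3]}
    - {"dp": [0.02, 0.93, 0], "angular": [0, 0, -3]}

```text
clock: 13.3
ee_pos: [627.6, -56.8, 93.5]
orientation: [0.612, 0.791, -0.0, -0.001]
ft_force: [-9.7, 8.9, 11.0]
opening: 23.2
```

```bash
python3 - <<'E'
from h import *
ang()
E
```

```text
t 13.3 tcp [627.6 -56.8  93.5] xax [-0.252  0.968  0.002] F [-9.7  8.9 11. ] T [ 1.35  1.54 -0.02] open 23.2
world angle 0.247 press angle~ 0.327 r 176.6 Ftan -7.2 Frad -11.0
```

Radial and vertical bias forces have built up, so I'll ease those while continuing in smaller steps.

servo_tool:
  moves:
    - {"dp": [0.1, 0.62, -0.1], "angular": [0, 0, -2]}
    - {"dp": [0.1, 0.62, -0.1], "angular": [0, 0, -2]}

```text
clock: 13.55
ee_pos: [638.7, -53.3, 93.7]
orientation: [0.584, 0.812, -0.001, -0.001]
ft_force: [-4.3, -10.2, -12.7]
opening: 23.3
```

```bash
python3 - <<'E'
from h import *
ang()
E
```

```text
t 13.55 tcp [638.7 -53.3  93.7] xax [-0.318  0.948  0.001] F [ -4.3 -10.2 -12.7] T [-1.52  0.64 -0.11] open 23.3
world angle 0.313 press angle~ 0.393 r 176.3 Ftan -7.3 Frad 8.4
```

servo_tool:
  moves:
    - {"dp": [-0.07, 0.31, 0.1], "angular": [0, 0, -1]}
    - {"dp": [0.005, 0.31, 0], "angular": [0, 0, -1]}
    - {"dp": [0.005, 0.31, 0], "angular": [0, 0, -1]}

```text
clock: 13.92
ee_pos: [647.7, -50.2, 93.6]
orientation: [0.563, 0.827, -0.001, -0.001]
ft_force: [-7.3, 0.3, 1.9]
opening: 22.8
```

servo_tool:
  moves:
    - {"dp": [0.01, 0.62, 0], "angular": [0, 0, -2]}
    - {"dp": [0.01, 0.62, 0], "angular": [0, 0, -2]}

```text
clock: 14.18
ee_pos: [659.1, -45.2, 93.6]
orientation: [0.533, 0.846, -0.001, -0.001]
ft_force: [-8.8, 0.7, 2.3]
opening: 23.5
```

```bash
python3 - <<'E'
from h import *
ang()
look("scene",["spindle_top"])
look("top",["spindle_top"])
E
```

```text
t 14.18 tcp [659.1 -45.2  93.6] xax [-0.431  0.902  0.002] F [-8.8  0.7  2.3] T [-0.03  1.35 -0.01] open 23.5
world angle 0.437 press angle~ 0.517 r 176.3 Ftan -7.7 Frad -4.4
scene spindle_top [(array([586. , 111.8, 148.5]), 0.96)]
top spindle_top [(array([587.3, 114.3, 148.7]), 0.59)]
```

Forces are balanced and it is still driving at ~8 N, so the stop isn't reached yet. Return again.

servo_tool:
  moves:
    - {"dp": [0.04, -1.23, 0], "angular": [0, 0, 4]}
    - {"dp": [0.04, -1.23, 0], "angular": [0, 0, 4]}
    - {"dp": [0.04, -1.23, 0], "angular": [0, 0, 4]}
    - {"dp": [0.04, -1.23, 0], "angular": [0, 0, 4]}
    - {"dp": [0.04, -1.23, 0], "angular": [0, 0, 4]}
    - {"dp": [0.04, -1.23, 0], "angular": [0, 0, 4]}
    - {"dp": [0.04, -1.23, 0], "angular": [0, 0, 4]}

```text
clock: 15.25
ee_pos: [576.6, -62.2, 93.6]
orientation: [0.723, 0.691, 0.0, 0.0]
ft_force: [0.3, 5.5, -2.5]
opening: 23.2
```

servo_tool:
  moves:
    - {"dp": [0.04, -1.23, 0], "angular": [0, 0, 4]}
    - {"dp": [0.04, -1.23, 0], "angular": [0, 0, 4]}
    - {"dp": [0.04, -1.23, 0], "angular": [0, 0, 4]}
    - {"dp": [0.04, -1.23, 0], "angular": [0, 0, 4]}
    - {"dp": [0.04, -1.23, 0], "angular": [0, 0, 4]}
    - {"dp": [0.04, -1.23, 0], "angular": [0, 0, 4]}
    - {"dp": [0.04, -1.23, 0], "angular": [0, 0, 4]}

```text
clock: 16.12
ee_pos: [494.9, -38.4, 93.6]
orientation: [0.869, 0.495, 0.0, 0.0]
ft_force: [1.4, 1.0, -4.0]
opening: 23.1
```

```bash
python3 - <<'E'
from h import *
ang()
E
```

```text
t 16.12 tcp [494.9 -38.4  93.6] xax [0.51 0.86 0.  ] F [ 1.4  1.  -4. ] T [ 0.27 -0.19  0.38] open 23.1
world angle -0.53 press angle~ -0.45 r 177.3 Ftan 0.8 Frad -1.6
```

servo_tool:
  moves:
    - {"dp": [0.01, 0.62, 0], "angular": [0, 0, -2]}
    - {"dp": [0.01, 0.62, 0], "angular": [0, 0, -2]}

```text
clock: 16.38
ee_pos: [505.6, -44.2, 93.6]
orientation: [0.85, 0.527, -0.0, -0.0]
ft_force: [-1.5, 3.2, -1.3]
opening: 23.1
```

servo_tool:
  moves:
    - {"dp": [0.01, 0.62, 0], "angular": [0, 0, -2]}
    - {"dp": [0.01, 0.62, 0], "angular": [0, 0, -2]}

```text
clock: 16.62
ee_pos: [517.1, -49.4, 93.6]
orientation: [0.831, 0.556, -0.0, -0.0]
ft_force: [-1.5, 4.6, -0.3]
opening: 22.9
```

servo_tool:
  moves:
    - {"dp": [0.01, 0.62, 0], "angular": [0, 0, -2]}
    - {"dp": [0.01, 0.62, 0], "angular": [0, 0, -2]}

```text
clock: 16.88
ee_pos: [529.1, -53.7, 93.6]
orientation: [0.811, 0.585, 0.0, -0.0]
ft_force: [-2.7, 7.5, 2.8]
opening: 23.0
```

servo_tool:
  moves:
    - {"dp": [0.01, 0.62, 0], "angular": [0, 0, -2]}
    - {"dp": [0.01, 0.62, 0], "angular": [0, 0, -2]}

```text
clock: 17.12
ee_pos: [540.1, -57.0, 93.5]
orientation: [0.79, 0.613, -0.0, -0.001]
ft_force: [-7.6, 7.3, 5.1]
opening: 23.4
```

servo_tool:
  moves:
    - {"dp": [0.04, 0.62, -0.02], "angular": [0, 0, -2]}

```text
clock: 17.25
ee_pos: [545.8, -58.3, 93.5]
orientation: [0.779, 0.626, -0.001, -0.001]
ft_force: [-7.6, 4.1, 2.5]
opening: 22.7
```

```bash
python3 - <<'E'
from h import *
ang()
E
```

```text
t 17.25 tcp [545.8 -58.3  93.5] xax [0.215 0.977 0.   ] F [-7.6  4.1  2.5] T [0.55 1.26 0.13] open 22.7
world angle -0.22 press angle~ -0.14 r 177.1 Ftan -8.3 Frad -2.4
```

Driving at ~8 N, not the stop yet.

servo_tool:
  moves:
    - {"dp": [0.02, 0.62, 0], "angular": [0, 0, -2]}
    - {"dp": [0.02, 0.62, 0], "angular": [0, 0, -2]}

```text
clock: 17.5
ee_pos: [558.1, -60.5, 93.5]
orientation: [0.757, 0.653, -0.001, -0.001]
ft_force: [-8.2, 2.3, 3.8]
opening: 22.9
```

servo_tool:
  moves:
    - {"dp": [0.01, 0.62, 0], "angular": [0, 0, -2]}
    - {"dp": [0.01, 0.62, 0], "angular": [0, 0, -2]}

```text
clock: 17.75
ee_pos: [570.4, -61.8, 93.5]
orientation: [0.734, 0.679, -0.001, -0.001]
ft_force: [-8.3, 4.5, 4.2]
opening: 23.2
```

servo_tool:
  moves:
    - {"dp": [0.02, 0.62, 0], "angular": [0, 0, -2]}
    - {"dp": [0.02, 0.62, 0], "angular": [0, 0, -2]}

```text
clock: 18.0
ee_pos: [582.8, -62.3, 93.5]
orientation: [0.71, 0.705, -0.001, -0.001]
ft_force: [-8.6, 2.9, 4.9]
opening: 22.9
```

servo_tool:
  moves:
    - {"dp": [0.02, 0.62, -0.02], "angular": [0, 0, -2]}
    - {"dp": [0.02, 0.62, 0], "angular": [0, 0, -2]}

```text
clock: 18.25
ee_pos: [595.1, -61.9, 93.5]
orientation: [0.685, 0.729, -0.001, -0.001]
ft_force: [-9.0, 2.2, 3.1]
opening: 22.6
```

servo_tool:
  moves:
    - {"dp": [0.02, 0.62, 0], "angular": [0, 0, -2]}
    - {"dp": [0.02, 0.62, 0], "angular": [0, 0, -2]}

```text
clock: 18.5
ee_pos: [607.4, -60.7, 93.6]
orientation: [0.659, 0.752, -0.001, -0.001]
ft_force: [-10.1, 1.2, 3.1]
opening: 23.0
```

servo_tool:
  moves:
    - {"dp": [0.01, 0.62, 0], "angular": [0, 0, -2]}

```text
clock: 18.62
ee_pos: [613.1, -59.8, 93.5]
orientation: [0.646, 0.764, -0.001, -0.002]
ft_force: [-13.3, -0.8, 4.7]
opening: 22.9
```

```bash
python3 - <<'E'
from h import *
ang()
E
```

```text
t 18.62 tcp [613.1 -59.8  93.5] xax [-0.166  0.986  0.001] F [-13.3  -0.8   4.7] T [0.04 2.02 0.11] open 22.9
world angle 0.163 press angle~ 0.243 r 176.6 Ftan -13.2 Frad -1.4
```

The force is climbing steeply, so this is the stop. One more small step to seat it firmly.

servo_tool:
  moves:
    - {"dp": [0, 0.31, 0], "angular": [0, 0, -1]}
    - {"dp": [0, 0, 0], "angular": [0, 0, 0]}

```text
clock: 18.88
ee_pos: [616.1, -59.3, 93.5]
orientation: [0.639, 0.769, -0.001, -0.002]
ft_force: [-10.0, 1.0, 3.9]
opening: 23.1
```

```bash
python3 - <<'E'
from h import *
ang()
look("scene",["spindle_top"]);look("top",["spindle_top"])
E
```

```text
t 18.88 tcp [616.1 -59.3  93.5] xax [-0.183  0.983  0.001] F [-10.    1.    3.9] T [0.03 1.69 0.19] open 23.1
world angle 0.18 press angle~ 0.26 r 176.6 Ftan -9.7 Frad -2.7
scene spindle_top [(array([582.3, 112.3, 154.1]), 0.73), (array([611.4,  28.5, 143.6]), 0.61)]
top spindle_top [(array([584.1, 113.7, 152.9]), 0.96)]
```

servo_tool:
  moves:
    - {"dp": [0.01, 0.31, 0], "angular": [0, 0, -1]}
    - {"dp": [0.01, 0.31, 0], "angular": [0, 0, -1]}

```text
clock: 19.32
ee_pos: [621.2, -58.2, 93.5]
orientation: [0.626, 0.78, -0.002, -0.003]
ft_force: [-17.7, -3.5, 7.4]
opening: 23.1
```

servo_tool:
  moves:
    - {"dp": [0, 0, 0], "angular": [0, 0, 0]}

```text
clock: 19.45
ee_pos: [621.5, -58.2, 93.5]
orientation: [0.626, 0.78, -0.002, -0.002]
ft_force: [-14.2, -2.1, 5.6]
opening: 23.0
```

```bash
python3 - <<'E'
from h import *
ang()
E
```

```text
t 19.45 tcp [621.5 -58.2  93.5] xax [-0.217  0.976  0.001] F [-14.2  -2.1   5.6] T [-0.26  2.21  0.04] open 23.0
world angle 0.211 press angle~ 0.291 r 176.6 Ftan -14.3 Frad -0.9
```

The static load at the stop holds at 14 N, rising ~4.6 N per 0.03 rad, which is the springy stop described. I'll ease the load off, release and rise.

servo_tool:
  moves:
    - {"dp": [0, -0.31, 0], "angular": [0, 0, 1]}
    - {"dp": [0, -0.31, 0], "angular": [0, 0, 1]}
    - {"dp": [0, -0.31, 0], "angular": [0, 0, 1]}
    - {"dp": [0, 0, 0], "angular": [0, 0, 0]}

```text
clock: 19.95
ee_pos: [612.9, -59.8, 93.5]
orientation: [0.646, 0.763, -0.001, -0.002]
ft_force: [-11.4, -0.1, 3.4]
opening: 23.0
```

servo_tool:
  hand: -1
  moves:
    - {"dp": [0, 0, 0], "angular": [0, 0, 0]}
    - {"dp": [0, 0, 0], "angular": [0, 0, 0]}
    - {"dp": [0, 0, 0], "angular": [0, 0, 0]}
    - {"dp": [0, 0, 0], "angular": [0, 0, 0]}
    - {"dp": [0, 0, 0], "angular": [0, 0, 0]}
    - {"dp": [0, 0, 0], "angular": [0, 0, 0]}
    - {"dp": [0, 0, -2], "angular": [0, 0, 0]}
    - {"dp": [0, 0, -4], "angular": [0, 0, 0]}
    - {"dp": [0, 0, -4], "angular": [0, 0, 0]}
    - {"dp": [0, 0, -4], "angular": [0, 0, 0]}
    - {"dp": [0, 0, -3], "angular": [0, 0, 0]}
    - {"dp": [-4, 0, 0], "angular": [0, 0, 0]}

```text
clock: 21.45
ee_pos: [621.8, -98.0, 266.8]
orientation: [0.645, 0.764, 0.001, 0.002]
ft_force: [0.4, -1.0, 1.0]
opening: 85.5
```

```bash
python3 - <<'E'
from h import *
ang()
for c in("wrist","top","scene"):look(c,["spindle_top","lever_tip","ratchet_grip","gauge","ruler","mallet"],c+"9")
E
```

```text
t 21.45 tcp [621.8 -98.  266.8] xax [-0.167  0.986 -0.002] F [ 0.4 -1.   1. ] T [-0.06  0.02  0.03] open 85.5
world angle 0.174 press angle~ 0.254 r 215.8 Ftan 0.2 Frad 1.1
wrist spindle_top []
wrist lever_tip [(array([604.1,  27.9, 144.8]), 0.65)]
wrist ratchet_grip [(array([596.5, -57. , 113.4]), 0.71)]
wrist gauge [(array([ 5.437e+02, -1.095e+02,  5.000e-01]), 0.91)]
wrist ruler [(array([597.5, -59.7, 113. ]), 0.6), (array([ 645.5, -146.3,    1.2]), 0.55)]
wrist mallet []
top spindle_top [(array([579.9, 111.5, 151.1]), 0.59)]
top lever_tip [(array([609.4,  28.1, 147.7]), 0.77)]
top ratchet_grip [(array([598.2, -59.1, 106.3]), 0.8)]
top gauge [(array([ 5.417e+02, -1.069e+02, -4.000e-01]), 0.8)]
top ruler []
top mallet [(array([583.3, 330.9,   0.8]), 0.78)]
scene spindle_top [(array([583.7, 111.7, 148.3]), 0.61)]
scene lever_tip [(array([606.9,  25.5, 142.7]), 0.61)]
scene ratchet_grip [(array([603.5, -54.6, 108.6]), 0.79)]
scene gauge [(array([ 543.1, -108.5,    1.9]), 0.75)]
scene ruler [(array([ 6.437e+02, -1.469e+02, -3.000e-01]), 0.79), (array([587. , 113. ,  -1.5]), 0.74)]
scene mallet [(array([583.6, 327.5,  -2.6]), 0.75)]
```

View pics/wrist9.png

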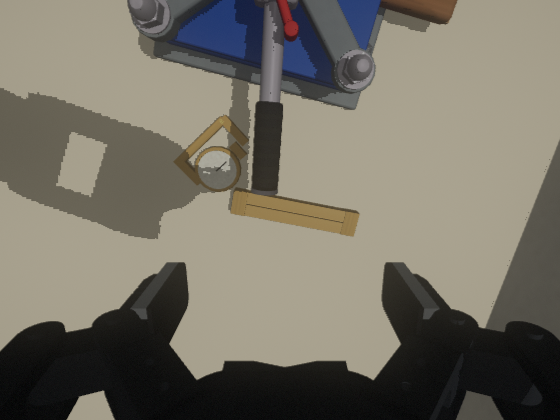

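The wrist view shows the handle free at (267,150) and the lever at (291,30), still on its loosening side. The gauge and ruler have not moved. The handle sprang back ~0.1 rad on release, which confirms the screw was against the stop.

```bash
python3 -c "
from bench import *
print(finish_job())"
```

```text
the job is handed in; nothing more can be done
None
```

The press is open and the job is handed in, at about 21.5 s on the clock. I pushed the lever right over to the loosening side, then gripped the handle and worked it through three loosening strokes. The return strokes took only about 2 N.

- **Open stop:** Driving took about 8 N. The third stroke came up against the stop at about 18 N while moving and 14 N held. The total force reading peaked at about 19.5 N, just under the 20 N limit. I estimate the screw turned about 1.5 rad in all, against about 1.45 rad expected. The handle also sprang back about 0.1 rad when released.
- **Last look:** The lever is still on the loosening side. The gauge, ruler and mallet are within a few mm of where they were first seen. The gripper is open and clear, with almost no force on the wrist.
- **Disagreements:** The networks' final spindle height was 148.3 mm in one camera and 151.1 mm in the other, with no reading from the wrist. That fits the expected 149.7 mm but is too coarse to prove it, so the stop is judged from the force and the spring-back. Mid-stroke, sideways and vertical bias forces reached about 10 to 13 N each (about 17 N in total) before I eased them off; this was before the stop was reached.

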